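Pull the used strainers from the filler block and start their soak

ROBOT

A 6-joint arm with a two-finger parallel gripper is mounted at the origin on the work surface. World frame = base frame: x ahead of the robot, y to its left, z up, the work surface at z = 0. Lengths are in m, angles in rad, forces in N, time in s.
With the tool pointing down it reaches from about 0.275 to 1 m from the base axis. Payload 8.4 kg.
Tool frame: the origin (TCP) lies on the centre line of the jaws, within the pads' length; the fingertips stand 17 mm ahead of it and the grasp point (between the pads) lies 2 mm behind it (bot.tcp_to_tips is the y of the fingertips in the tool frame, in m); y points along the fingers, z is the direction in which the jaws open and shut, and the axes are right-handed (so a half turn about y gives the same grasp; the last joint's range is limited). The gripper opens to 85 mm and grips with 20 to 120 N. Pads are 22 mm wide; open, the fingers measure 114 mm over their backs; the gripper's body (76 mm by 85 mm) begins 54 mm behind the grasp point. The pads swing forward as they close: fully open they stand 13 mm farther back than shut.
Start: joints at [-1.248, 0.353, 1.633, -0, 1.155, -0.002], TCP at [0.199, -0.592, 0.248] pointing down, gripper open.
Joint ranges: [-2.63, 2.63], [-0.92, 2.1], [0.06, 2.66], [-1.3, 4.44], [0, 2.69], [-3.02, 3.02]. Speed limits (rad/s): [2.22, 2.22, 2.79, 3.14, 3.14, 3.14].

INTERFACE

Orientations are given as a unit quaternion [x, y, z, w].
In Python, from workcell import bot, hand, kinematics, get_obs, vision, hand_in gives the robot as it stands. The module is installed in compiled form; this text tells all that it offers. Calls block until the motion is done:
- bot.reach(position, orientation): joint-space move of the TCP to a pose.
- bot.servo_line(position, ori=None, velocity=0.15): straight line of the TCP; ori=None keeps the orientation; velocity is the mean speed in m/s.
- bot.goto_joints(angles): joint-space move.
- hand.move_gripper(opening, strength=None): finger opening in m; strength is the grip in N (None keeps the last); returns when the fingers have stopped.
- bot.dwell(seconds).
- kinematics.solve_ik(position, orientation): joint angles nearest the present ones, or None.
- get_obs(): the state.
- vision.read_camera(name): name is "side" or "top"; returns a dict with "frame" (480x640x3 uint8, red, green, blue), "intrinsics" (3x3 intrinsics, pixels), "dist" ([k1, k2, p1, p2, k3] as OpenCV has them; the pictures are not rectified), "view" (4x4, takes a point from world to camera coordinates). Camera axes: x right, y down, z forward; pixel columns grow to the right and rows downward; lengths in m; the calibration is good to about 2 mm. A picture is of the moment at which its call begins. There is no depth.
A pose or a line that the arm cannot do raises bot.IKError and nothing moves.
- hand_in(): hands the job in, once; it reports no verdict.
The state is a dict: "time_s": time; "joint_pos": joint angles; "joint_vel": joint speeds; "joint_efforts": joint torques, N m; "position": TCP position; "orientation": TCP orientation; "wrist_force": force on the tool from outside, world axes, zero at the start; "ft_torque": the same for the moment, N m; "gripper_width": finger opening in m.
Only numpy, scipy, OpenCV 4.12 (cv2) and the standard library are available. Lean on these libraries where they do the work, as an engineer would, in place of code of your own. Each camera call takes 0.05 s, during which the arm holds its last target. There are 200 camera calls.

TASK

Draw every used strainer cassette out of the filler block by its orange loop with the pull hook, set them all down flat in the steel soak tray, side by side and not dropped, and lay the hook flat with its handle on its green mat. Once all the cassettes are in the tray, wind the soak timer's key clockwise, fully to its stop. Leave the bottles and other things standing about alone.

Things in the scene. Friction and masses are not known exactly. Their poses are not given: they have to be found in the camera images.
- filler_block: Fixed aluminium strainer block, 264 mm (x) by 310 mm (y), 70 mm high. Origin on the table under the middle of the mouth plane (y = 0). Three bores open to +y (about world +y, up to 0.12 rad off) and run to -y under a clear 7 mm cover. In front, an open flat apron 17 mm high, level with the bore floors, reaches to y = +110 mm. Two or three bores hold a cassette.
- bore1 (a point): Centre of the mouth of bore 1 (block x = -80 mm, nearest the robot), 40 mm above the table, axes of the block. Each bore is a square hole 56 mm wide, 46 mm high (floor 17 mm, roof 63 mm above the table) and 188 mm deep; the walls between bores are 24 mm.
- bore2 (a point): Centre of the mouth of bore 2 (block x = 0), otherwise like bore1.
- bore3 (a point): Centre of the mouth of bore 3 (block x = +80 mm), otherwise like bore1.
- pull_hook: Loose pull hook, 160 g, lying on the green mat, tip roughly towards the robot (-x, up to 0.5 rad off). Red handle 85 mm long (x), 22 wide (y), 30 high; origin under its middle, on the underside. Dark 6 mm shank along +x, 15 mm above the underside, to x = 165 mm; there it turns sideways to +y, the tip ending 14 mm from the shank's centre line (pointing to the block's +x when in a bore).
- hook_tip (a point): Centre of the hook's round tip end (6 mm thick): 165, 11, 15 mm in the hook's frame.
- green_mat: Green mat, fixed, 240 mm (x) by 160 mm (y), 2 mm thick, between the apron and the tray; the hook's place. Origin under its centre.
- soak_tray: Open steel soak tray, fixed, 250 mm (x) by 146 mm (y), 35 mm high, walls and floor 4 mm. Origin under its centre. Three cassettes fit side by side, each lying along the tray's y.
- soak_timer: White soak timer, fixed, 80 by 80 mm, 34 mm high, a brass winding key upright in its middle. Origin under its centre. Key blade: 50 mm long, 10 mm thick, from 42 to 68 mm above the table; at joint 0 it lies along the timer's x, its red end at +x.
- key_grip (a point): On the timer's vertical axis, at mid-height of the key's blade (55 mm above the table); axes of the timer.
- winding_key (a joint): Angle of the winding key in rad, growing clockwise seen from above: 0 run down, 6.6 at the stop (fully wound; 6.2 or more counts). Spring with a ratchet brake: it takes 0.11 N m plus 0.012 N m per rad to wind, and stays where it is left. It starts between 0.2 and 1.6.
- bottle_a: Bystander: amber bottle with white cap and green label, 70 mm across, 150 mm high, standing. Origin under its centre.
- bottle_b: Bystander: like bottle_a.
- bottle_c: Bystander: like bottle_a.
- bottle_d: Bystander: like bottle_a.
- note_pad: Bystander: yellow note pad 76 by 76 by 14 mm, lying beside the timer.
- label_roll: Bystander: roll of labels, 90 mm across, 50 mm high, lying flat.
- spare_cap: Bystander: white bottle cap, 38 mm across, 22 mm high.
- cassette1: Used strainer cassette, 180 g, loose, starting in bore 1 (or absent). Steel mesh barrel 36 mm thick along its y, between two square white end flanges 51 mm wide, 40 high, 6 thick (80 mm over both). Origin: middle of its length, on the underside; z up; +y faces the bore's mouth. A stiff orange wire loop stands out from the +y flange to y = +68 mm. It slides freely.
- cassette1_mid (a point): Centre of cassette 1's barrel, 20 mm above its underside; axes of the cassette. The loop (4 mm wire) stands upright in the y-z plane: a vertical front bar at y = 66 mm joins two level arms 13 mm above and below this centre; the opening, 22 mm high and 24 mm deep, is entered from the side (along x). At the start the bar is 39 to 65 mm inside the mouth.
- cassette2: Used strainer cassette, 180 g, loose, starting in bore 2 (or absent). Steel mesh barrel 36 mm thick along its y, between two square white end flanges 51 mm wide, 40 high, 6 thick (80 mm over both). Origin: middle of its length, on the underside; z up; +y faces the bore's mouth. A stiff orange wire loop stands out from the +y flange to y = +68 mm. It slides freely.
- cassette2_mid (a point): Centre of cassette 2's barrel, 20 mm above its underside; axes of the cassette. The loop (4 mm wire) stands upright in the y-z plane: a vertical front bar at y = 66 mm joins two level arms 13 mm above and below this centre; the opening, 22 mm high and 24 mm deep, is entered from the side (along x). At the start the bar is 39 to 65 mm inside the mouth.
- cassette3: Used strainer cassette, 180 g, loose, starting in bore 3 (or absent). Steel mesh barrel 36 mm thick along its y, between two square white end flanges 51 mm wide, 40 high, 6 thick (80 mm over both). Origin: middle of its length, on the underside; z up; +y faces the bore's mouth. A stiff orange wire loop stands out from the +y flange to y = +68 mm. It slides freely.
- cassette3_mid (a point): Centre of cassette 3's barrel, 20 mm above its underside; axes of the cassette. The loop (4 mm wire) stands upright in the y-z plane: a vertical front bar at y = 66 mm joins two level arms 13 mm above and below this centre; the opening, 22 mm high and 24 mm deep, is entered from the side (along x). At the start the bar is 39 to 65 mm inside the mouth.
Things that resemble listed ones, but are neither listed nor needed, are in the scene too. What is meant by the pull_hook is not turquoise, and is the larger of those in its own colour.

How it is judged:
By the outcome, as a careful person would: the job done as asked, in the order asked, and still so for the second after the job is handed in, with the robot touching nothing.
Of cassette1, cassette2, cassette3 only 2 to 3 are there at a start; the rules pass over those that are not, and their reading is None.
At some moment in a run one of pull_hook may be knocked a few centimetres aside while the robot is not near it.
It also fails if it takes over 210 s, if anything falls off the work surface, if the arm or the gripper's body presses on something with over 40 N, if the wrist force passes 120 N, or if a joint passes its speed limit or range.

## Working session

There is one attempt and no reset: what is moved stays moved. The work goes in short steps, each a Python script; the robot and the scene stay as the last script left them, time stands still between calls to the robot, and variables do not carry over. Pictures are saved under pics/ and viewed, about 12 in all and at most 16, crops included, and the job is handed in when it is done.

```bash
mkdir -p pics; ls
python3 - <<'E'
from workcell import bot,hand,kinematics,get_obs,vision
import cv2,json,numpy as np
np.set_printoptions(precision=4,suppress=True)
for n in("top","side"):
    c=vision.read_camera(n); cv2.imwrite(f"pics/{n}0.png",c["frame"][:,:,::-1]); print(n,c["intrinsics"],c["dist"],c["view"])
print(get_obs())
E
```

```text
pics
top [[572.3644   0.     313.2   ]
 [  0.     572.3644 237.3059]
 [  0.       0.       1.    ]] [-0.0881  0.      0.      0.      0.    ] [[ 0.0009 -1.     -0.0003  0.0839]
 [-0.9959 -0.0009 -0.0904  0.4709]
 [ 0.0904  0.0004 -0.9959  1.453 ]
 [ 0.      0.      0.      1.    ]]
side [[503.5516   0.     319.5435]
 [  0.     503.5516 230.6571]
 [  0.       0.       1.    ]] [-0.0785  0.      0.      0.      0.    ] [[-0.9546 -0.2969 -0.0227  0.4769]
 [-0.1694  0.6043 -0.7786  0.0943]
 [ 0.2449 -0.7394 -0.6272  1.1433]
 [ 0.      0.      0.      1.    ]]
{'time_s': 0.1, 'joint_pos': array([-1.2484,  0.3536,  1.6341, -0.    ,  1.1552, -0.0024]), 'joint_vel': array([ 0.0007,  0.0003, -0.    , -0.0009,  0.0011, -0.0003]), 'joint_efforts': array([ -0.0004, -60.6361, -34.2821,   0.    ,   0.0041,  -0.    ]), 'position': array([ 0.1993, -0.5919,  0.2476]), 'orientation': array([-0.1144,  0.6982, -0.6974,  0.1142]), 'wrist_force': array([ 0.3806,  0.125 , -0.0316]), 'ft_torque': array([ 0.0097,  0.0133, -0.0483]), 'gripper_width': 0.08561603543713266}
```

View pics/top0.png

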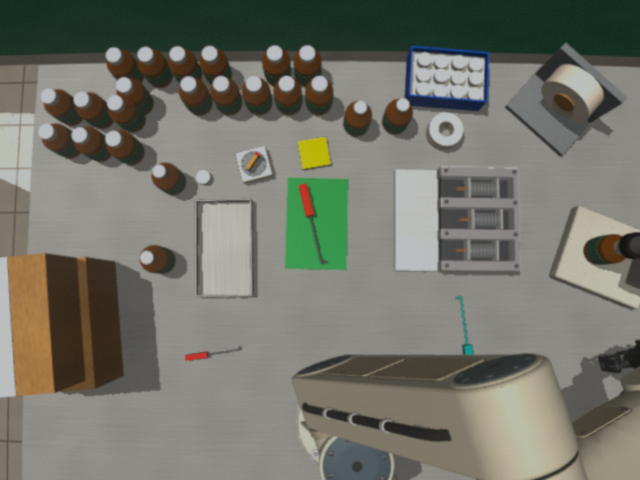

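View pics/side0.png

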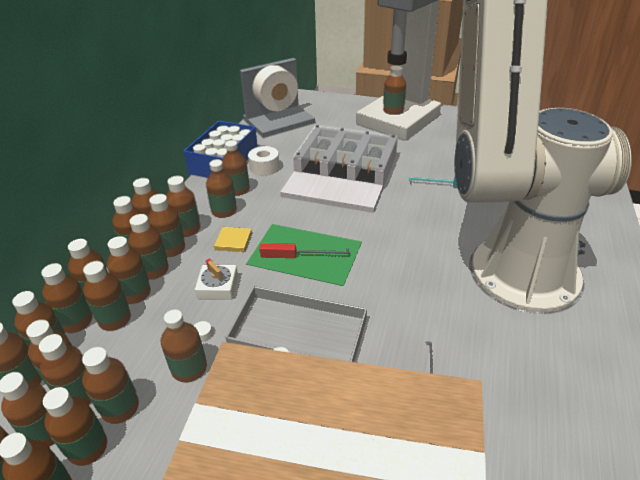

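Two red hooks: one on the mat (handle 307,200, tip 323,262) and a smaller one at (213,353). The turquoise one (465,330) is ruled out by colour. The mat one is the larger red hook and lies on the mat, so it is the pull_hook. All three bores hold cassettes, with orange loops at about (460,250/220/188).

```bash
cat > h.py <<'E'
from workcell import bot,hand,kinematics,get_obs,vision,hand_in
import cv2,numpy as np
from scipy.spatial.transform import Rotation as Ro
np.set_printoptions(precision=4,suppress=True)
def ray(c,px,z):
    px=np.asarray(px,float).reshape(-1,1,2)
    u=cv2.undistortPoints(px,c["intrinsics"],np.array(c["dist"]))[:,0]
    R,t=c["view"][:3,:3],c["view"][:3,3]; o=-R.T@t
    d=np.c_[u,np.ones(len(u))]@R
    return o[:2]+d[:,:2]*((z-o[2])/d[:,2:])
def proj(c,p):
    V=c["view"]; r=cv2.Rodrigues(V[:3,:3])[0]
    return cv2.projectPoints(np.asarray(p,float).reshape(-1,1,3),r,V[:3,3],c["intrinsics"],np.array(c["dist"]))[0][:,0]
def hsv(c): return cv2.cvtColor(c["frame"],cv2.COLOR_RGB2HSV)
def mask(c,lo,hi,box=None):
    m=cv2.inRange(hsv(c),lo,hi)
    if box: 
        k=np.zeros_like(m);x0,y0,x1,y1=box;k[y0:y1,x0:x1]=255;m&=k
    return m
def big(m):
    return max(cv2.findContours(m,cv2.RETR_EXTERNAL,cv2.CHAIN_APPROX_NONE)[0],key=cv2.contourArea)
def rect(c,cnt,z):
    """centre, size, angle of the rectangle in world, on plane z; angle of the edge nearest world x"""
    w=ray(c,cnt[:,0],z); (x,y),(a,b),t=cv2.minAreaRect((w*1000).astype(np.float32))
    if t>45: t-=90;a,b=b,a
    return np.array([x,y])/1000,(a,b),np.radians(t)
def ori(ang):
    """tool down, jaws opening along world angle ang"""
    y=np.array([0,0,-1.]);z=np.array([np.cos(ang),np.sin(ang),0]);return Ro.from_matrix(np.c_[np.cross(y,z),y,z]).as_quat()
def pick_ori(p,ang):
    """of the two equal grasps the one with the smaller |q6|"""
    b=[]
    for a in(ang,ang+np.pi):
        q=kinematics.solve_ik(p,ori(a))
        if q is not None:b.append((abs(q[5]),a))
    return min(b)[1]
E
python3 - <<'E'
from h import *
c=vision.read_camera("top")
red=mask(c,(0,170,90),(6,255,255),(280,170,350,275))
print("handle",rect(c,big(red),.032))
m=mask(c,(45,100,60),(75,255,255),(270,160,360,285)); m=cv2.morphologyEx(m,cv2.MORPH_CLOSE,np.ones((15,15)))
print("mat",rect(c,big(m),.002))
f=hsv(c)
print("apron/tray px",f[220,415],f[250,225],f[185,415],f[200,200],f[300,300], f[163,243],f[160,254],f[150,252], f[188,461],f[250,461],f[235,318],f[262,322])
a=mask(c,(0,0,195),(180,40,255),(380,150,442,290)); print("apron",rect(c,big(a),.017),cv2.boundingRect(big(a)))
o=mask(c,(5,90,60),(22,255,255),(430,160,525,280))
n,l,s,ct=cv2.connectedComponentsWithStats(o)
for i in range(1,n):
    if s[i,4]>5: print("orange",s[i],ct[i],ray(c,ct[i],.05))
def up(b,k):
    x0,y0,x1,y1=b;return cv2.resize(c["frame"][y0:y1,x0:x1,::-1],None,fx=k,fy=k,interpolation=cv2.INTER_CUBIC)
L=cv2.resize(up((180,135,350,305),1),(400,400),interpolation=cv2.INTER_CUBIC);Rr=cv2.resize(up((390,160,530,300),1),(400,400),interpolation=cv2.INTER_CUBIC)
cv2.imwrite("pics/crop1.png",np.hstack([L,Rr]))
E
```

```text
handle (array([0.5668, 0.1028]), (82.6663589477539, 18.58316421508789), np.float64(0.23406169951861988))
mat (array([0.5104, 0.076 ]), (237.69229125976562, 158.0971221923828), np.float64(-0.02417338005659474))
apron/tray px [ 60   4 190] [ 23  11 178] [ 80   4 190] [ 30  11 137] [ 30  11 141] [ 75   8 136] [ 20 168 141] [ 90   3 179] [ 12 122 117] [ 13 135 123] [ 67 162 148] [66 43 83]
apron (array([ 0.3972, -0.1628]), (0.0, 0.0), np.float64(0.0)) (409, 266, 1, 1)
orange [456 187  11   3  29] [460.6897 187.9655] [[ 0.5955 -0.2935]]
orange [459 218  11   3  30] [464.1333 219.0333] [[ 0.5153 -0.3003]]
orange [456 249  10   3  23] [460.3913 249.8696] [[ 0.4366 -0.2889]]
```

View pics/crop1.png

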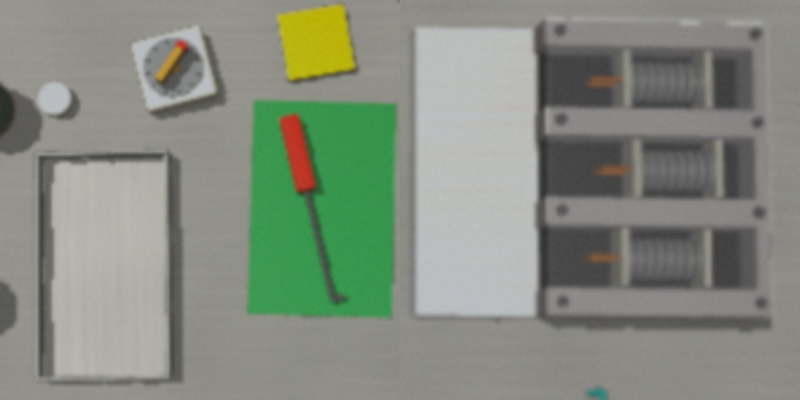

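The crop confirms the larger red hook on the mat, tip turned to +y of the hook. The key's red end points right and up at about (257,154). Next: apron, tray and timer.

Run:
```python
from h import *
c=vision.read_camera("top")
a=mask(c,(30,0,182),(150,12,255),(385,160,441,280)); a=cv2.morphologyEx(a,cv2.MORPH_CLOSE,np.ones((5,5)))
print("apron",rect(c,big(a),.017),cv2.boundingRect(big(a)))
print("apron hand",ray(c,[(394.9,169.5),(438,169.8),(438,271.3),(394.9,271)],.017))
t=ray(c,[(196.1,200),(251.4,200),(252.2,296.5),(197,296.5)],.035);print("tray",t,t.mean(0))
w=mask(c,(0,0,160),(180,30,255),(230,140,275,185));w=cv2.morphologyEx(w,cv2.MORPH_CLOSE,np.ones((7,7)))
print("timer",rect(c,big(w),.034))
k=mask(c,(0,110,60),(25,255,255),(240,150,268,176));print("key",rect(c,big(k),.068),ray(c,big(k)[:,0].mean(0),.068))
r=mask(c,(0,150,60),(7,255,255),(240,150,268,176));print("red",ray(c,np.argwhere(r)[:,::-1].mean(0),.068), r.sum()/255)
# mouth: top-cover rim corners of block z=.07
e=ray(c,[((542-400)/2.857+390,20/2.857+160),((545-400)/2.857+390,315/2.857+160),((768-400)/2.857+390,22/2.857+160)],.07);print("top",e)
# orange per loop: bar end and arm lines
o=mask(c,(5,90,60),(22,255,255),(430,160,525,280));n,l,s,ct=cv2.connectedComponentsWithStats(o)
for i in range(1,n):
    if s[i,4]>5:
        p=np.argwhere(l==i)[:,::-1]; x0=p[:,0].min(); q=p[p[:,0]<=x0+3]
        print("loop front",ray(c,(x0-.5,q[:,1].mean()),.052),"mid",ray(c,p.mean(0),.052))
```

```text
apron (array([ 0.5192, -0.1831]), (259.9605712890625, 105.06301879882812), np.float64(-0.014010624178797865)) (396, 170, 41, 100)
apron hand [[ 0.6498 -0.1295]
 [ 0.6495 -0.2432]
 [ 0.3834 -0.2379]
 [ 0.3843 -0.1261]]
tray [[0.5659 0.3863]
 [0.5658 0.2433]
 [0.3189 0.2387]
 [0.3184 0.3793]] [0.4422 0.3119]
timer (array([0.6625, 0.2404]), (77.75523376464844, 77.71759033203125), np.float64(0.26383364339780646))
key (array([0.6597, 0.2369]), (49.496849060058594, 16.373638153076172), np.float64(-0.5709814048178524)) [[0.6605 0.2382]]
red [[0.6788 0.2276]] 8.0
top [[ 0.6455 -0.236 ]
 [ 0.3843 -0.2333]
 [ 0.6452 -0.4402]]
loop front [[ 0.5948 -0.2795]] mid [[ 0.5952 -0.293 ]]
loop front [[ 0.5146 -0.2853]] mid [[ 0.5151 -0.2998]]
loop front [[ 0.4364 -0.2759]] mid [[ 0.4364 -0.2884]]
```

```bash
cat >> h.py <<'E'
B=np.array([.516,-.237]);BY=-.013
def blk(x,y):
    c,s=np.cos(BY),np.sin(BY);return B+np.array([c*x-s*y,s*x+c*y])/1000
def find_hook(c):
    red=mask(c,(0,170,90),(6,255,255),(260,150,400,300));return rect(c,big(red),.032)
HZ=.022 # TCP above hook underside
def hook_to(x,y,under,v=.15):
    """hook tip centre to block (x,y) mm, with shank along -y; tool z = S*hook y"""
    bot.servo_line(np.r_[blk(x-11,y+165),under+HZ],ori(BY+HF),velocity=v)
def save(c,n,box=None,k=1):
    f=c["frame"][:,:,::-1]
    if box:x0,y0,x1,y1=box;f=f[y0:y1,x0:x1]
    cv2.imwrite(f"pics/{n}.png",cv2.resize(f,None,fx=k,fy=k,interpolation=cv2.INTER_CUBIC))
HF=0.
E
python3 - <<'E'
from h import *
p,_,t=find_hook(vision.read_camera("top"));print(p,t)
for f in(0,np.pi):
    print(f,kinematics.solve_ik(np.r_[p,.1],ori(t-np.pi/2+f)),kinematics.solve_ik(np.r_[blk(-91,195),.1],ori(BY+f)),kinematics.solve_ik(np.r_[blk(80,280),.05],ori(BY+f)))
E
```

```text
[0.5668 0.103 ] 0.23144396196988332
0 [ 0.1771  0.459   1.8551 -0.      0.8275  1.5165] [-0.0987  0.2756  2.1631 -0.      0.7029 -0.0857] [ 0.0673  0.5629  1.8192 -0.      0.7595  0.0803]
3.141592653589793 [ 0.1771  0.459   1.8551 -0.      0.8275 -1.6251] None None
```

Run:
```python
from h import *
p,_,t=find_hook(vision.read_camera("top"))
o=ori(t-np.pi/2)
bot.reach(np.r_[p,.16],o); hand.move_gripper(.05,80)
bot.servo_line(np.r_[p,.002+HZ],velocity=.12)
print(hand.move_gripper(.0,80),get_obs()["gripper_width"],get_obs()["wrist_force"])
bot.servo_line(np.r_[p,.12],velocity=.15)
q=np.r_[blk(-31,195),.12];bot.reach(q,ori(BY)); hook_to(-20,30,.04)
print(get_obs()["position"],get_obs()["wrist_force"],get_obs()["time_s"])
c=vision.read_camera("top");d=vision.read_camera("side")
print("expected tip px",proj(c,np.r_[blk(-20,30),.055]),proj(d,np.r_[blk(-20,30),.055]))
save(c,"t2",(330,150,530,300),3);save(d,"s2",(230,110,430,260),3)
a,b=cv2.imread("pics/t2.png"),cv2.imread("pics/s2.png")
cv2.imwrite("pics/2.png",cv2.resize(np.vstack([a,b]),(533,800))[:, :]) 
cv2.imwrite("pics/2.png",cv2.resize(np.hstack([a,b]),(800,300)))
```

```text
False 0.020592277702575556 [-0.5161 -0.3588  5.7371]
[ 0.4877 -0.0414  0.062 ] [-0.1043  0.3083 -1.5468] 7.925
expected tip px [[428.2384 226.145 ]] [[342.5116 173.386 ]]
```

View pics/2.png

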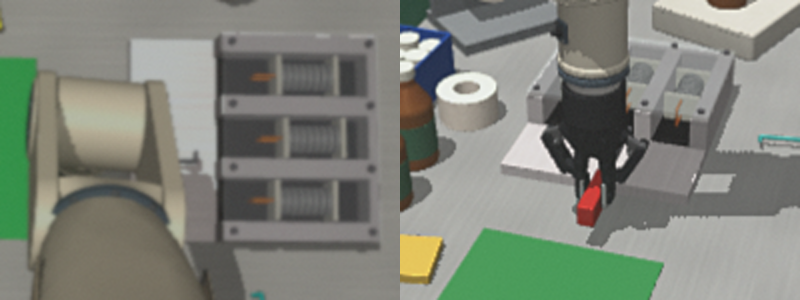

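The hook tip is at about (429,228), as predicted. Pulling cassette 2.

```bash
cat >> h.py <<'E'
def pull(xb,bar,out=105):
    F=lambda s:print(s,get_obs()["wrist_force"],round(get_obs()["time_s"],1))
    hook_to(xb-9.5,25,.06,.25);hook_to(xb-9.5,25,.022,.1);hook_to(xb-9.5,bar-13,.022,.08);F("in")
    hook_to(xb+4,bar-13,.022,.04);F("side")
    hook_to(xb+4,bar+10,.022,.05);F("pulling")
    hook_to(xb+4,out,.022,.09);F("out")
def unhook(xb,out=105):
    hook_to(xb+4,out-8,.022,.05);hook_to(xb-14,out-8,.022,.08);hook_to(xb-14,out+5,.022,.1)
    hook_to(xb-14,out+20,.075,.2)
E
python3 - <<'E'
from h import *
pull(-.6,-50)
d=vision.read_camera("side");c=vision.read_camera("top")
save(d,"s3",(230,110,430,260),2);save(c,"t3",(330,150,530,300),2)
cv2.imwrite("pics/3.png",np.hstack([cv2.imread("pics/t3.png"),cv2.imread("pics/s3.png")]))
E
```

```text
in [ 0.2716  0.4824 -1.4356] 10.1
side [-0.2867  0.4429 -2.1248] 10.6
pulling [ 0.4523  0.1925 -1.7527] 11.2
out [ 0.0102  0.5603 -1.5118] 12.9
```

View pics/3.png

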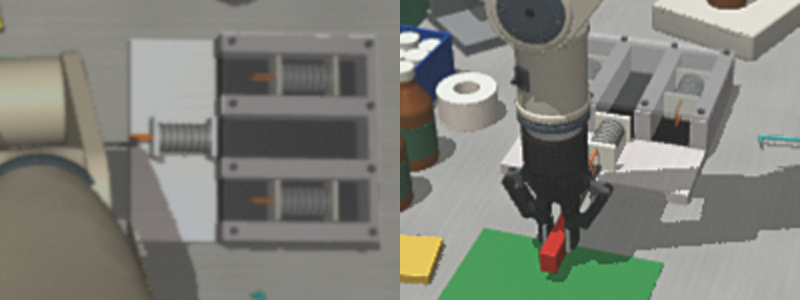

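Cassette 2 is fully out on the apron (top crop 185,138). Continuing with 1 and 3.

Run:
```python
from h import *
unhook(-.6)
pull(-79,-42);unhook(-79)
pull(79.7,-43.5);unhook(79.7)
d=vision.read_camera("side");c=vision.read_camera("top")
save(d,"s4",(230,110,430,260),2);save(c,"t4",(330,150,530,300),2)
cv2.imwrite("pics/4.png",np.hstack([cv2.imread("pics/t4.png"),cv2.imread("pics/s4.png")]))
```

```text
in [ 0.19    0.5813 -1.158 ] 16.7
side [-0.5903  0.7007 -1.1691] 17.2
pulling [-0.591  -0.9971 -1.6534] 17.8
out [-0.5194 -0.2248 -2.4092] 19.5
in [-0.7821  0.0478 -1.5409] 23.5
side [-0.9468  0.1481 -2.5863] 24.0
pulling [-0.4063 -0.0598 -2.9373] 24.6
out [-0.0786 -0.0709 -2.0457] 26.3
```

View pics/4.png

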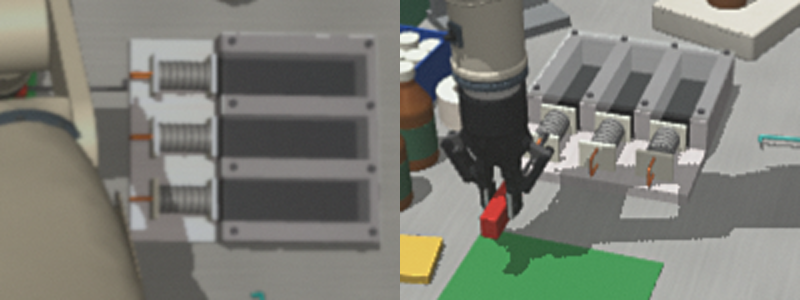

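All three lie on the apron, loops at +y. Laying the hook on the mat, then measuring.

Run:
```python
from h import *
p=np.array([.555,.076]);o=ori(-.024-np.pi/2)
s=get_obs()["position"];bot.servo_line(np.r_[s[:2],.13],velocity=.25)
bot.reach(np.r_[p,.13],o);bot.servo_line(np.r_[p,.05],velocity=.2);bot.servo_line(np.r_[p,.0025+HZ],velocity=.05)
print(get_obs()["wrist_force"]);hand.move_gripper(.045);bot.servo_line(np.r_[p,.13],velocity=.2)
bot.reach(np.r_[blk(0,220),.3],ori(BY));hand.move_gripper(.075)
bot.reach([.40,.25,.3],ori(0))
c=vision.read_camera("top");print(get_obs()["time_s"])
om=mask(c,(5,90,60),(22,255,255),(380,160,440,280));n,l,s,ct=cv2.connectedComponentsWithStats(om)
R=np.array([[np.cos(BY),np.sin(BY)],[-np.sin(BY),np.cos(BY)]])
for i in range(1,n):
    if s[i,4]>5:
        q=np.argwhere(l==i)[:,::-1];x0=q[:,0].min();x1=q[:,0].max()
        for w in((x0-.5,q[q[:,0]<x0+3][:,1].mean()),(x1,q[q[:,0]>x1-3][:,1].mean())): print(R@(ray(c,w,.05)[0]-B)*1000,end=' ')
        print(s[i])
print(find_hook(c))
save(c,"t5",(180,130,530,310),2.2)
```

```text
[-4.5276 -0.4802 11.0288]
34.8917
[ 79.8455 114.9916] [80.6064 88.0804] [395 186  11   3  32]
[ -0.1997 115.0298] [ 0.5156 88.2689] [395 217  11   3  32]
[-78.7426 114.9606] [-78.3872  88.3329] [395 248  11   3  24]
(array([0.5547, 0.0759]), (80.5272445678711, 18.004358291625977), np.float64(-0.00030613036730460844))
```

View pics/t5.png

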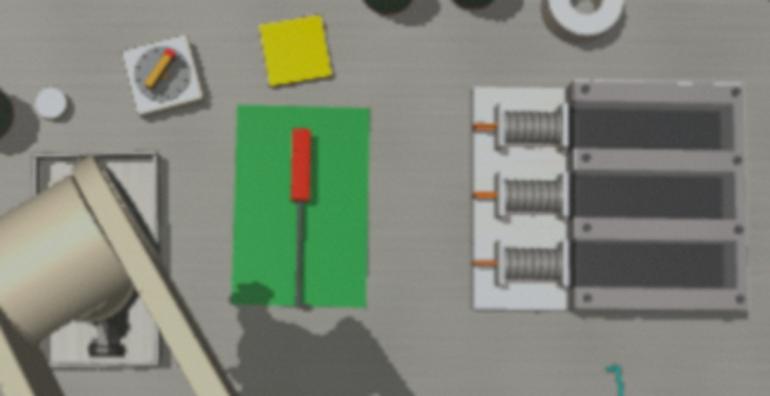

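The hook lies with its handle on the mat at (0.555, 0.076). The cassettes are at block y≈46 mm. Now transferring them, the first one with a check.

```bash
cat >> h.py <<'E'
T=np.array([.4422,.3119]);TY=.022
def carry(xc,tx,yc=46):
    p=blk(xc,yc);hand.move_gripper(.066,60)
    bot.reach(np.r_[p,.16],ori(BY));bot.servo_line(np.r_[p,.041],velocity=.15)
    hand.move_gripper(0,60);w=get_obs()["gripper_width"]
    bot.servo_line(np.r_[p,.16],velocity=.2);f=get_obs()["wrist_force"]
    c,s=np.cos(TY),np.sin(TY);t=T+np.array([[c,-s],[s,c]])@np.array([tx,-14])/1000
    bot.reach(np.r_[t,.16],ori(TY));bot.servo_line(np.r_[t,.06],velocity=.2)
    for z in np.arange(.034,.0255,-.001):
        bot.servo_line(np.r_[t,z],velocity=.05)
        g=get_obs()["wrist_force"]
        if g[2]-f[2]>2.5:break
    print("w",w,"f",f,"touch z",z,g,round(get_obs()["time_s"],1))
    hand.move_gripper(.05);bot.servo_line(np.r_[t,.16],velocity=.2)
E
python3 - <<'E'
from h import *
carry(-78.6,-72)
d=vision.read_camera("side");c=vision.read_camera("top")
save(d,"s6",(200,270,400,370),2);save(c,"t6",(180,180,380,330),2)
cv2.imwrite("pics/6.png",np.vstack([cv2.imread("pics/t6.png"),cv2.imread("pics/s6.png")]))
E
```

```text
w 0.035120876252624146 f [-0.1053  0.4946 -3.0591] touch z 0.027999999999999997 [-2.9152 -2.4449 18.0833] 43.5
```

View pics/6.png

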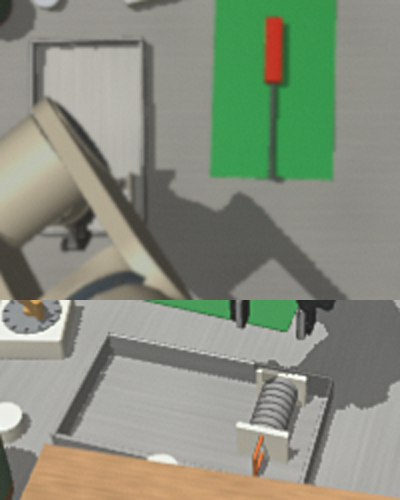

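Cassette 1 sits upright in the tray. The other two follow.

```bash
sed -i 's/np.arange(.034,.0255,-.001)/np.arange(.0305,.0255,-.0005)/' h.py
python3 - <<'E'
from h import *
carry(-.1,0);carry(80.0,72)
bot.reach([.5,-.05,.3],ori(0))
d=vision.read_camera("side");c=vision.read_camera("top");print(find_hook(c))
save(d,"s7",(180,220,400,370),2);save(c,"t7",(180,130,400,310),2)
w=mask(c,(0,0,150),(180,30,255),(230,140,275,185));w=cv2.morphologyEx(w,cv2.MORPH_CLOSE,np.ones((7,7)));print("timer",rect(c,big(w),.034))
k=mask(c,(0,110,60),(25,255,255),(240,145,272,180));print("key",rect(c,big(k),.068))
cv2.imwrite("pics/7.png",cv2.resize(np.vstack([cv2.imread("pics/t7.png"),cv2.imread("pics/s7.png")]),(396,594)))
E
```

```text
w 0.03502056092591512 f [-0.4416  0.9593 -3.451 ] touch z 0.028999999999999998 [-1.2524 -0.3142  0.494 ] 52.9
w 0.03513369278006209 f [-0.7333  0.5603 -1.8085] touch z 0.028999999999999998 [-1.5408 -1.8161  2.9479] 62.1
(array([0.5133, 0.0536]), (80.66557312011719, 18.284818649291992), np.float64(0.046749845499793906))
timer (array([0.6647, 0.2443]), (85.34931182861328, 111.58861541748047), np.float64(0.26044527025338504))
key (array([0.6596, 0.2368]), (49.46983337402344, 15.93726634979248), np.float64(-0.5495529448968023))
```

View pics/7.png

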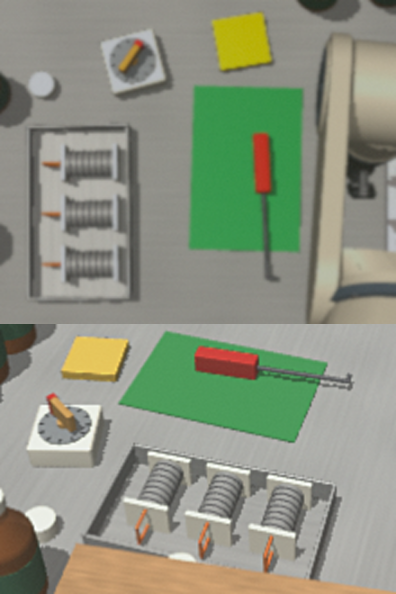

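All three cassettes are flat in the tray. The hook has been knocked to (0.513, 0.054), but its handle is still fully on the mat, flat. The key is at about 0.82 rad: timer yaw 0.262, red end at −0.56. Winding now, about 5.8 rad in two grips.

```bash
cat >> h.py <<'E'
K=np.array([.6612,.2388])
def wind(ang,turn,tmax=.5,step=.3,settle=.1):
    """grip the blade with jaws at ang, turn clockwise by up to turn; returns what was turned"""
    bot.reach(np.r_[K,.13],ori(ang));hand.move_gripper(.04,90);bot.servo_line(np.r_[K,.057],velocity=.1)
    hand.move_gripper(0,90);o=get_obs();print("grip",o["gripper_width"],o["wrist_force"],o["ft_torque"])
    q=np.array(o["joint_pos"]);q=kinematics.solve_ik(np.r_[K,.057],ori(ang));q=np.array(q);d=0;tz0=o["ft_torque"][2]
    while d<turn-1e-6:
        s=min(step,turn-d);d+=s;q[5]+=s;bot.goto_joints(q);o=get_obs()
        print(round(d,2),o["wrist_force"],o["ft_torque"],round(o["time_s"],1))
        if abs(o["ft_torque"][2])>tmax:break
    return d
def release():
    hand.move_gripper(.04);bot.servo_line(np.r_[K,.13],velocity=.15)
E
python3 - <<'E'
from h import *
wind(-.56+np.pi/2,np.pi,step=np.pi/8);release()
bot.reach([.5,-.05,.3],ori(0))
c=vision.read_camera("top");k=mask(c,(0,110,60),(25,255,255),(240,145,272,180));print("key",rect(c,big(k),.068))
save(c,"t8",(220,135,290,190),8)
E
```

```text
grip 0.008460982417945812 [-0.3574  1.7199  6.3468] [ 0.214   0.1147 -0.1043]
0.39 [-0.1057  2.1866  6.5326] [ 0.2283  0.1562 -0.0955] 68.1
0.79 [-0.1394  1.541   6.1493] [ 0.2221  0.0783 -0.0798] 68.6
1.18 [0.8093 1.6896 6.239 ] [ 0.2267  0.0883 -0.0666] 69.1
1.57 [1.0479 2.0908 5.1618] [ 0.1108  0.1989 -0.0299] 69.5
1.96 [1.3052 1.9987 5.2256] [ 0.2167  0.1224 -0.0184] 70.0
2.36 [-0.0011  1.5388  5.6554] [ 0.3206 -0.0806 -0.0537] 70.5
2.75 [1.5539 1.3178 4.7716] [ 0.3141  0.1369 -0.0524] 70.9
3.14 [0.2388 0.8212 5.5892] [ 0.361   0.068  -0.0606] 71.4
key (array([0.6588, 0.2375]), (48.90716552734375, 16.373638153076172), np.float64(-0.5709814048178524))
```

View pics/t8.png

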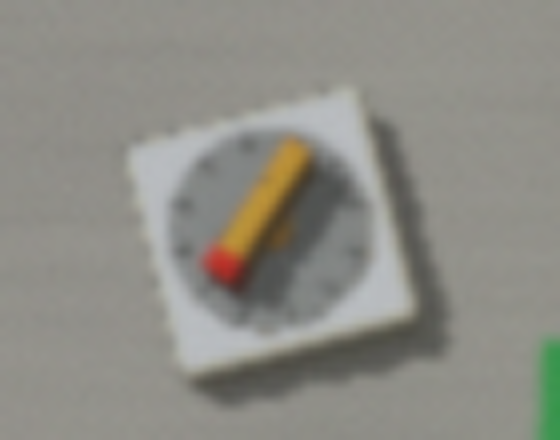

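The half turn is done: red end now at crop (222,265), so the joint is ≈3.97. Winding the rest to the stop, with torque watched.

Run:
```python
from h import *
d=wind(-.57+np.pi/2,2.5,step=.5)
q=np.array(kinematics.solve_ik(np.r_[K,.057],ori(-.57+np.pi/2)));q[5]+=d
t0=get_obs()["ft_torque"][2]
while d<2.72:
    d+=.03;q[5]+=.03;bot.goto_joints(q);t=get_obs()["ft_torque"][2];print(round(d,2),t,end='; ')
    if abs(t-t0)>.35:break
release();bot.reach([.5,-.05,.3],ori(0))
c=vision.read_camera("top");k=mask(c,(0,110,60),(25,255,255),(240,145,272,180));print("\nkey",rect(c,big(k),.068));print(find_hook(c),get_obs()["time_s"])
save(c,"t9",(220,135,290,190),8);save(c,"t9b",(180,130,400,310),3)
cv2.imwrite("pics/9.png",np.hstack([cv2.resize(cv2.imread("pics/t9.png"),(400,314)),cv2.resize(cv2.imread("pics/t9b.png"),(384,314))]))
```

```text
grip 0.008588046876108032 [-0.1873  2.4134  6.2803] [0.1892 0.3918 0.1521]
0.5 [0.4359 2.1825 6.6274] [0.2199 0.2265 0.0179] 78.1
1.0 [0.0181 2.7552 5.7044] [0.5401 0.3023 0.0017] 78.7
1.5 [0.9927 1.8876 5.092 ] [ 0.6259  0.0419 -0.0191] 79.2
2.0 [0.9039 2.5803 5.9761] [0.4978 0.1497 0.0406] 79.8
2.5 [0.6672 2.242  5.4331] [ 0.4716  0.009  -0.0611] 80.3
2.53 -0.003517479726611018; 2.56 0.006927475128431957; 2.59 -0.062019579474067624; 2.62 0.02125072718228524; 2.65 0.7620700844520423; 
key (array([0.6618, 0.2382]), (49.09291458129883, 12.676267623901367), np.float64(0.012423007742676948))
(array([0.5133, 0.0536]), (80.66557312011719, 18.284818649291992), np.float64(0.046749845499793906)) 84.4833
```

View pics/9.png

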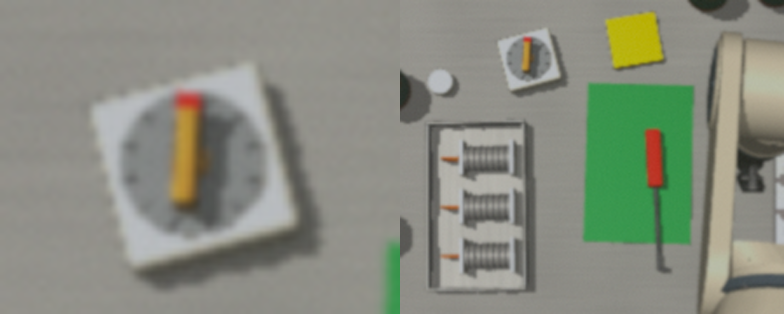

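```bash
python3 -c "
from h import *
print(get_obs()['wrist_force'],hand_in())"
```

```text
the job is handed in; nothing more can be done
[-0.4066 -0.8441 -0.37  ] None
```

The job is done and handed in at about 85 s of the 210 s allowed.

- **Cassettes:** All three were drawn out by their loops with the red pull hook. They lie flat, side by side, in the soak tray. Cassette 1 went down with a contact force of about 18–21 N; the other two took about 4–5 N.
- **Hook:** I laid it flat near the middle of the mat. It was then knocked about 5 cm aside while I carried the cassettes. The last picture shows it flat with its handle wholly on the mat. The tip overhangs the mat's edge, so I left it there.
- **Timer:** I wound the key after the cassettes were in the tray. The torque jumped from 0.02 to 0.76 N m at the stop. The picture puts the key at about 6.5 to 6.6 rad, which agrees.
- **Bystanders:** None of those in view (note pad, cap, nearby bottles) had moved in the last picture. I did not check the far ones one by one.

No check failed.

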